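# Find and open the dump flap of the sanding box

## Robot

A 7-joint arm with a two-finger parallel gripper is mounted at the origin on the work surface. World frame = base frame: x ahead of the robot, y to its left, z up, the work surface at z = 0. Lengths are in m, angles in degrees, forces in N, time in s.
With the tool pointing down it reaches from about 0.425 to 0.875 m from the base axis. Payload 4.7 kg.
Tool frame: the origin (TCP) lies between the finger pads; the fingertips stand 19 mm ahead of it and the grasp point (between the pads) is the TCP; x points along the fingers, z is the direction in which the jaws open and shut, and the axes are right-handed (so a half turn about x gives the same grasp; the last joint's range is limited). The gripper opens to 87 mm and grips with 3 to 60 N. Pads are 19 mm wide; open, the fingers measure 117 mm over their backs; the gripper's body (75 mm by 190 mm) begins 51 mm behind the grasp point.
Start: joints at [65.036, 18.392, -4.016, 83.108, 1.295, 78.541, -3.26], TCP at [0.283, -0.585, 0.242] pointing down, gripper open.
Joint ranges: [-163.93, 163.93], [-17.29, 119.83], [-79.2, 71.16], [3.27, 140.29], [-89.18, 269.18], [5.43, 117.66], [-154.24, 154.24]. Speed limits (degrees/s): [147.25, 147.25, 180, 180, 180, 180, 180].

## Interface

Orientations are given as [roll, pitch, yaw] about the fixed x, y, z axes, in that order (R = Rz(yaw) Ry(pitch) Rx(roll)).
In Python, from cell import monitor, read_camera, camera_model, env, regions_of gives the robot as it stands. The module is installed in compiled form; this text tells all that it offers.
- The arm moves only by the tool step_arm, never from a script. Its argument "deltas" is a list of rows, each a list of 5 numbers: the gripper's target within -1 to 1 (fully open at 1, half-way at 0, shut at -1), then the shift along the tool's x, y, z in m, then the turn about the tool's x in degrees. A call has 1 to 12 rows; each row is the pose to reach, as a shift and turn from the pose commanded when the call began, along the tool's axes at that moment; what a row does not reach only later rows make up. A row lasts 1/8 s, in which the tool goes at most 62.5 mm and 10.7 degrees, less where a joint would pass 70% of its speed; a pose out of reach is approached as far as the arm can. A call with a gripper value outside its range is refused whole. The fingers move at their own pace and stop on an object; "newtons" is the grip in N (left out, the last holds). Time passes only in rows, so rows that repeat a pose let the fingers close. It gives the time, the measured TCP pose, the force and the opening at its end, in the units of the state.
- monitor.get_obs(): the state, without advancing time (a new reading comes with each control period).
- read_camera(name): name is "scene" or "side" or "wrist"; returns (picture, depth): 384x512x3 uint8, red, green, blue; 384x512 float32, m along the optical axis (not along the pixel's ray), 0 where there is no reading.
- camera_model(name): a dict with "fx", "fy", "cx", "cy" (pixels), "xyz" and "attitude" of the camera in the world. Camera axes: x right, y down, z forward; pixel columns grow to the right and rows downward; lengths in m; the calibration is good to about 2 mm. A picture is of the moment at which its call begins: read the wrist's pose just before it. camera_model takes no time and is no camera call; for the wrist camera it gives the pose at the moment of the call.
- env.sign_off(): hands the job in, once; it reports no verdict.
Trained networks look in the newest picture that a camera, given by its name, has taken for a name from the list of things; names that differ only in an ending like _2 or _b are one class to them, and where a whole thing is asked for, a point or a joint stands for the part that bears it (a point fixed in the world has none). Each returns a list of dicts, best first, with "p" (0 to 1); they miss things now and then, are a little off and sometimes report something else, mostly with a low value. They report only what shows in the picture. A call takes as long as a camera call.
- regions_of(camera, thing): "pixels" (384x512 bool, what is visible of it) and "pixel" ([column, row] in pixels, amid what is visible of it).
The state is a dict: "time_s": time; "qpos": joint angles; "joint_velocities": joint speeds; "effort": joint torques, N m; "tool_pos": TCP position; "tool_rot": TCP orientation; "force": force on the tool from outside, world axes, zero at the start; "wrist_torque": the same for the moment, N m; "grip_width": finger opening in m.
Only numpy, scipy, OpenCV 4.12 (cv2) and the standard library are available. Lean on these libraries where they do the work, as an engineer would, in place of code of your own. Each camera call takes 0.05 s, during which the arm holds its last target. There are 200 camera calls.

## Task

One of the four identical red panels in the top of the sanding box is the dump flap for the dust; the other three are propped from underneath. Press lightly on the round thumb plates with the fingertips to find the panel that rocks, then push that panel down there until it tips over and stays open by itself. Do not force the propped panels, and do not lift or shift anything else on the bench.

Things in the scene. Friction and masses are not known exactly. Their poses are not given: they have to be found in the camera images.
- sanding_box: plywood box fixed to the bench, 332 mm deep (its x, away from the robot) x 460 wide (y) x 120 tall; origin: centre of its underside. Four identical red perforated panels, each 210 (x) x 92 (y) x 10 mm, 6 mm apart in y, lie flush in its top, between a 30 mm wooden rail on the robot's side and an 80 mm deck on the far side. Hollow 98 mm deep below them. A hose port juts 57 mm from its +y side.
- plate_a (a point): centre of the top of the round bright thumb plate (32 mm across, flush) near the robot-side end of the leftmost (+y) panel, seen from the robot; 120 mm above the bench when the panel is shut, 75 mm robot-side of the panel's pivot line and 30 mm from the panel's robot-side edge. Axes as the box's; it tips with the panel.
- plate_b (a point): centre of the top of the round bright thumb plate (32 mm across, flush) near the robot-side end of the second panel from the left; 120 mm above the bench when the panel is shut, 75 mm robot-side of the panel's pivot line and 30 mm from the panel's robot-side edge. Axes as the box's; it tips with the panel.
- plate_c (a point): centre of the top of the round bright thumb plate (32 mm across, flush) near the robot-side end of the third panel from the left; 120 mm above the bench when the panel is shut, 75 mm robot-side of the panel's pivot line and 30 mm from the panel's robot-side edge. Axes as the box's; it tips with the panel.
- plate_d (a point): centre of the top of the round bright thumb plate (32 mm across, flush) near the robot-side end of the rightmost (-y) panel; 120 mm above the bench when the panel is shut, 75 mm robot-side of the panel's pivot line and 30 mm from the panel's robot-side edge. Axes as the box's; it tips with the panel.
- panel_a (a joint): tip angle of the leftmost (+y) panel, seen from the robot, rad: 0 shut, growing as the robot-side end goes down and the far end rises; stop at 0.75. Pivot along the box's y, 27 mm below the panel's top. Propped, it gives less than 0.02. Unpropped, it gives at the thumb plate under about 1.5 N, swings back if let go below about 0.4, and beyond about 0.55 (35 to 40 mm of push at the plate) falls open and stays.
- panel_b (a joint): tip angle of the second panel from the left, rad: 0 shut, growing as the robot-side end goes down and the far end rises; stop at 0.75. Pivot along the box's y, 27 mm below the panel's top. Propped, it gives less than 0.02. Unpropped, it gives at the thumb plate under about 1.5 N, swings back if let go below about 0.4, and beyond about 0.55 (35 to 40 mm of push at the plate) falls open and stays.
- panel_c (a joint): tip angle of the third panel from the left, rad: 0 shut, growing as the robot-side end goes down and the far end rises; stop at 0.75. Pivot along the box's y, 27 mm below the panel's top. Propped, it gives less than 0.02. Unpropped, it gives at the thumb plate under about 1.5 N, swings back if let go below about 0.4, and beyond about 0.55 (35 to 40 mm of push at the plate) falls open and stays.
- panel_d (a joint): tip angle of the rightmost (-y) panel, rad: 0 shut, growing as the robot-side end goes down and the far end rises; stop at 0.75. Pivot along the box's y, 27 mm below the panel's top. Propped, it gives less than 0.02. Unpropped, it gives at the thumb plate under about 1.5 N, swings back if let go below about 0.4, and beyond about 0.55 (35 to 40 mm of push at the plate) falls open and stays.
- sanding_block: cork and wood sanding block, 65 x 110 x 36 mm, on the wide wooden deck at the rear of the sanding box; origin at the centre of its underside
- wax_tin: brass-coloured round tin, 64 mm across, 45 mm tall, on the rear deck of the sanding box; origin at the centre of its underside
- red_square: red L-shaped assembly square lying flat on the bench on the robot's right, legs 200 and 125 mm, 30 mm wide, 18 mm thick; origin at the underside, middle of the long leg
- cartridge: white and orange sealant cartridge standing on the bench on the left, 49 mm across, 282 mm tall with its nozzle; origin at the centre of its underside
- glue_bottle: yellow glue bottle standing on the bench on the right, 60 mm across, 170 mm tall; origin at the centre of its underside
- dust_brush: hand brush lying on the bench near the robot on its left, about 200 mm long; origin at its underside
- orbital_sander: black and green palm sander standing on its 125 mm pad on the bench on the left, 146 mm tall, dust outlet 110 mm out from its axis; origin at the centre of its underside

How it is judged (in metres and radians):
At the end, for the whole second after the job is handed in: one panel is tipped open by more than 0.65 rad (its stop is at 0.75) and at rest, and the other three are shut (under 0.05 rad) (((value of joint panel_a above 0.65 rad and velocity of joint panel_a below 0.05 rad/s and value of joint each of panel_b, panel_c, panel_d below 0.05 rad) or (value of joint panel_b above 0.65 rad and velocity of joint panel_b below 0.05 rad/s and value of joint each of panel_a, panel_c, panel_d below 0.05 rad) or (value of joint panel_c above 0.65 rad and velocity of joint panel_c below 0.05 rad/s and value of joint each of panel_a, panel_b, panel_d below 0.05 rad) or (value of joint panel_d above 0.65 rad and velocity of joint panel_d below 0.05 rad/s and value of joint each of panel_a, panel_b, panel_c below 0.05 rad))); the robot touches nothing.
It fails at once if a panel or the box is forced: the robot presses the sanding box or its panels with more than 60 N (contact force between any of the fingers, the arm and sanding_box above 60 N).
It fails at once if a loose thing on the bench or the box is lifted or shifted by more than 20 mm (distance of any of sanding_block, wax_tin, red_square, cartridge, glue_bottle, dust_brush, orbital_sander from where it was at the start of the episode above 0.02 m).
It also fails if it takes over 51 s, if anything falls off the work surface, if the arm or the gripper's body presses on something with over 40 N, if the wrist force passes 120 N, or if a joint passes its speed limit or range.

## Working session

There is one attempt and no reset: what is moved stays moved. The work goes in short steps, Python scripts to look and compute and a tool call to move; the robot and the scene stay as the last step left them, time stands still between calls to the robot, and variables do not carry over. Pictures are saved under pics/ and viewed, about 8 in all and at most 12, crops included, and the job is handed in when it is done.

Besides the shell and the picture viewer there is one more tool, called by a JSON object that holds its "api" and its "payload". step_arm: Moves the arm, as the interface text tells. Its arguments: {"type":"object","properties":{"deltas":{"type":"array"},"newtons":{"type":"number"}},"required":["deltas"]}

```bash
mkdir -p pics
cat > h.py <<'E'
import numpy as np,cv2
from cell import monitor, read_camera, camera_model, env, regions_of
from scipy.spatial.transform import Rotation as R
def rot(a):
    a=np.array(a,float); return a if a.shape==(3,3) else R.from_euler('xyz',a,degrees=True).as_matrix()
def pts(cam,d):
    m=camera_model(cam); v,u=np.mgrid[0:384,0:512]
    p=np.stack([(u-m['cx'])/m['fx']*d,(v-m['cy'])/m['fy']*d,d],-1)
    return p@rot(m['attitude']).T+np.array(m['xyz'])
E
python3 - <<'E'
from h import *
o=monitor.get_obs();print({k:o[k] for k in('time_s','tool_pos','tool_rot','force','grip_width')})
ims=[]
for c in('scene','side'):
    im,d=read_camera(c);m=camera_model(c);print(c,m);ims.append(im)
    P=pts(c,d)
    for n in('plate_a','sanding_box'):
        for r in regions_of(c,n):
            k=r['pixels']&(d>0); q=P[k]; print(n,round(r['p'],2),np.round(r['pixel']),k.sum(),np.median(q,0).round(4),q.min(0).round(3),q.max(0).round(3))
cv2.imwrite('pics/a.png',cv2.cvtColor(np.vstack(ims),cv2.COLOR_RGB2BGR)[:,:])
cv2.imwrite('pics/a.png',cv2.resize(cv2.cvtColor(np.hstack(ims),cv2.COLOR_RGB2BGR),(800,300)))
E
```

```text
{'time_s': 0.0, 'tool_pos': array([ 0.28234995, -0.58490048,  0.24045206]), 'tool_rot': array([-177.210411  ,   89.8894821 ,  118.56221637]), 'force': array([0.28346414, 1.01354875, 0.0566191 ]), 'grip_width': 0.08720675110077751}
scene {'fx': 371.5917919518335, 'fy': 371.5917919518335, 'cx': 249.65199210193063, 'cy': 191.23582569724275, 'xyz': array([ 1.27351183, -0.49562434,  1.03041289]), 'attitude': array([-134.46033689,   -0.53011392,   56.76582286])}
plate_a 0.97 [309. 200.] 1098 [0.6269 0.1771 0.1195] [0.511 0.088 0.107] [0.726 0.257 0.164]
plate_a 0.95 [226. 215.] 1241 [ 0.555  -0.1063  0.1197] [ 0.439 -0.168  0.114] [ 0.651 -0.037  0.126]
plate_a 0.92 [258. 208.] 1310 [ 0.574  -0.0087  0.1196] [ 0.452 -0.074  0.011] [0.691 0.088 0.159]
plate_a 0.58 [279. 197.] 1190 [0.5935 0.0813 0.1195] [0.475 0.017 0.01 ] [0.714 0.194 0.168]
plate_a 0.46 [301. 226.] 396 [0.7415 0.0531 0.1625] [0.614 0.028 0.014] [0.766 0.183 0.17 ]
plate_a 0.26 [133. 281.] 843 [ 0.6112 -0.4514  0.096 ] [ 0.438 -0.481 -0.006] [ 0.625 -0.416  0.173]
sanding_box 0.84 [271. 218.] 12024 [0.6459 0.0108 0.1185] [
[... 161 characters left out ...]
725284397, 'fy': 421.0106725284397, 'cx': 253.37709524669904, 'cy': 194.9501795547, 'xyz': array([-0.00517509,  1.01876332,  0.9438857 ]), 'attitude': array([-127.06814167,   -1.11942177, -150.9434982 ])}
plate_a 0.85 [247. 180.] 1076 [ 5.602e-01 -1.000e-04  1.223e-01] [ 0.455 -0.093  0.11 ] [0.68  0.068 0.128]
plate_a 0.81 [267. 173.] 884 [ 0.5338 -0.096   0.1226] [ 0.433 -0.17   0.113] [ 0.659 -0.032  0.129]
plate_a 0.76 [225. 192.] 1205 [0.5832 0.0947 0.1222] [0.479 0.017 0.111] [0.702 0.165 0.129]
plate_a 0.64 [206. 206.] 1387 [0.6068 0.1894 0.1219] [0.504 0.109 0.083] [0.735 0.261 0.129]
sanding_box 0.75 [228. 203.] 11725 [0.5558 0.1296 0.1205] [ 0.387 -0.385 -0.002] [0.817 0.315 0.129]
```

View pics/a.png

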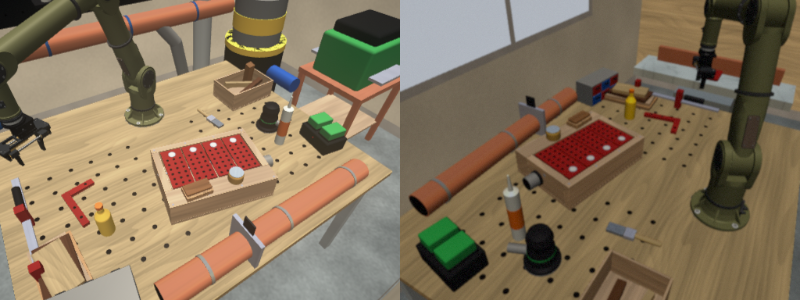

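The box is in the centre of both views, with four white plates at the robot-side panel ends (scene about (218,197), (247,190), (280,186), (305,177) in full-frame pixels). Next I'll locate them by colour and depth.

Run:
```python
from h import *
for c in('scene','side'):
    im,d=read_camera(c);P=pts(c,d);h=cv2.cvtColor(im,cv2.COLOR_RGB2HSV)
    k=(h[...,1]<70)&(h[...,2]>150)&(abs(P[...,2]-.121)<.008)&(P[...,0]>.38)&(P[...,0]<.65)&(P[...,1]>-.25)&(P[...,1]<.3)
    n,l,s,ce=cv2.connectedComponentsWithStats(k.astype(np.uint8))
    L=[P[l==i].mean(0) for i in range(1,n) if s[i,4]>25]
    L=sorted(L,key=lambda p:-p[1])
    for p in L: print(c,p.round(4))
    v=L[0]-L[-1];print('box y yaw',np.degrees(np.arctan2(-v[0],v[1])),np.linalg.norm(v)/3)
    m=(abs(P[...,2]-.121)<.006)&(P[...,0]>.35)&(P[...,0]<.9)&(abs(P[...,1])<.35)
    print(cv2.minAreaRect((P[m][:,:2]*1000).astype(np.float32)))
    for t in ('cartridge','orbital_sander','glue_bottle','wax_tin','sanding_block','red_square','dust_brush'):
        for r in regions_of(c,t)[:1]:
            q=P[r['pixels']&(d>0)];print(t,round(r['p'],2),np.median(q,0).round(3),np.percentile(q,98,axis=0).round(3))
```

```text
scene [0.5426 0.2016 0.1205]
scene [0.5185 0.1069 0.12  ]
scene [0.4956 0.012  0.1203]
scene [ 0.4713 -0.0831  0.1203]
box y yaw -14.054243227204815 0.09782766395801919
((673.6867065429688, 16.80877685546875), (461.5368347167969, 477.2768859863281), 75.86186981201172)
cartridge 0.82 [0.601 0.47  0.134] [0.615 0.668 0.254]
glue_bottle 0.56 [ 0.612 -0.452  0.1  ] [ 0.624 -0.423  0.171]
wax_tin 0.93 [0.742 0.053 0.161] [0.764 0.102 0.167]
sanding_block 0.61 [ 0.716 -0.113  0.153] [ 0.74  -0.057  0.159]
red_square 0.82 [ 0.381 -0.518  0.017] [ 0.53  -0.427  0.022]
dust_brush 0.61 [0.265 0.284 0.017] [0.337 0.312 0.024]Traceback (most recent call last):
  File "<stdin>", line 9, in <module>
IndexError: list index out of range
```

```bash
cat >> h.py <<'E'
pl={'a':(.5426,.2016,.12),'b':(.5185,.1069,.12),'c':(.4956,.012,.12),'d':(.4713,-.0831,.12)}
def go(p,clear,yaw=-14.05):
    """deltas to put fingertips 'clear' above plate p, tool z along box y"""
    o=monitor.get_obs(); M=rot(o['tool_rot']); t=np.array(pl[p])+[0,0,clear+.019]
    d=M.T@(t-o['tool_pos']); by=np.array([-np.sin(np.radians(yaw)),np.cos(np.radians(yaw)),0])
    b=M.T@by; a=np.degrees(np.arctan2(-b[1],b[2])); a=(a+90)%180-90
    print(p,'delta',d.round(4),'turn',a.round(2),'t',o['time_s'],'F',np.round(o['force'],2),'pos',o['tool_pos'].round(4),'q7',o['qpos'][-1],'w',o['grip_width'])
E
python3 - <<'E'
from h import *
print(rot(monitor.get_obs()['tool_rot']).round(3)); go('d',.05)
E
```

```text
[[ 0.     0.901  0.435]
 [-0.     0.435 -0.901]
 [-1.     0.     0.   ]]
d delta [ 0.0526  0.3883 -0.3703] turn 39.82 t 0.75 F [ 0.15 -0.09  0.08] pos [ 0.2826 -0.5854  0.2416] q7 -3.2585678554788533 w 0.08722397016230517
```

{"api": "step_arm", "payload": {"deltas": [[-1, 0, 0.035, -0.033, 3], [-1, 0, 0.07, -0.067, 7], [-1, 0, 0.105, -0.1, 11], [-1, 0, 0.14, -0.134, 15], [-1, 0, 0.175, -0.167, 19], [-1, 0, 0.21, -0.2, 23], [-1, 0, 0.245, -0.234, 27], [-1, 0, 0.28, -0.267, 31], [-1, 0.01, 0.315, -0.3, 35], [-1, 0.02, 0.35, -0.334, 39.8], [-1, 0.04, 0.388, -0.37, 39.8], [-1, 0.053, 0.388, -0.37, 39.8]], "newtons": 20}}

```text
time_s: 2.25
tool_pos: [0.4721, -0.0787, 0.1882]
tool_rot: [163.9, 89.9, 60.3]
force: [0.1, -0.4, -0.2]
grip_width: 0.0004
```

{"api": "step_arm", "payload": {"deltas": [[-1, 0, 0, 0, 0], [-1, 0, 0, 0, 0]]}}

```text
time_s: 2.5
tool_pos: [0.4711, -0.0851, 0.189]
tool_rot: [54.1, 90.0, -50.0]
force: [0.1, -0.3, -0.7]
grip_width: 0.0004
```

Run:
```python
from h import *
go('d',0)
im,d=read_camera('scene'); im2,_=read_camera('wrist')
cv2.imwrite('pics/b.png',cv2.cvtColor(np.hstack([cv2.resize(im[110:290,130:370],(512,384)),im2]),cv2.COLOR_RGB2BGR)[:, :])
i=cv2.imread('pics/b.png');cv2.imwrite('pics/b.png',cv2.resize(i,(800,300)))
```

```text
d delta [ 0.05   -0.0003 -0.002 ] turn -0.13 t 2.5 F [ 0.12 -0.31 -0.69] pos [ 0.4711 -0.0851  0.189 ] q7 -97.20096776983875 w 0.00039438214660452857
```

View pics/b.png

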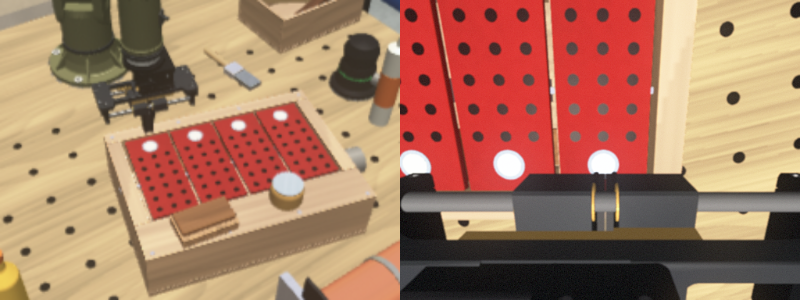

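The left view shows the tool at the robot side of plate d. The wrist view, with plates near (410,163), (508,165) and (603,163), shows the shut fingers right over d. I'll probe it gently.

{"api": "step_arm", "payload": {"deltas": [[-1, 0.02, 0, -0.002, 0], [-1, 0.04, 0, -0.002, 0], [-1, 0.045, 0, -0.002, 0], [-1, 0.047, 0, -0.002, 0], [-1, 0.047, 0, -0.002, 0]]}}

```text
time_s: 3.22
tool_pos: [0.4721, -0.0818, 0.1423]
tool_rot: [83.1, 89.9, -20.9]
force: [0.1, 0.1, 0.5]
grip_width: 0.0004
```

{"api": "step_arm", "payload": {"deltas": [[-1, 0.002, 0, 0, 0], [-1, 0.004, 0, 0, 0], [-1, 0.005, 0, 0, 0], [-1, 0.005, 0, 0, 0]]}}

```text
time_s: 3.72
tool_pos: [0.472, -0.0816, 0.139]
tool_rot: [39.2, 89.9, -64.8]
force: [-5.1, 0.8, 15.2]
grip_width: 0.0001
```

{"api": "step_arm", "payload": {"deltas": [[-1, 0.001, 0, 0, 0], [-1, 0.002, 0, 0, 0], [-1, 0.002, 0, 0, 0]]}}

```text
time_s: 4.1
tool_pos: [0.4721, -0.0816, 0.1389]
tool_rot: [23.1, 89.9, -80.9]
force: [-10.6, 2.2, 28.6]
grip_width: 0.0003
```

d is stiff (28 N, no travel), so it is propped. Moving on to c.

{"api": "step_arm", "payload": {"deltas": [[-1, -0.02, 0, 0, 0], [-1, -0.025, 0, -0.04, 0], [-1, -0.025, 0, -0.08, 0], [-1, -0.025, 0, -0.098, 0], [-1, -0.015, 0, -0.098, 0], [-1, -0.007, 0, -0.098, 0], [-1, -0.007, 0, -0.098, 0]]}}

```text
time_s: 4.97
tool_pos: [0.4944, 0.0121, 0.1403]
tool_rot: [-70.6, 89.9, -174.8]
force: [-0.2, 0.3, -0.4]
grip_width: 0.0006
```

```bash
python3 -c "
from h import *
go('c',0)"
```

```text
c delta [ 0.0013  0.0012 -0.0002] turn -0.1 t 4.975 F [-0.21  0.27 -0.45] pos [0.4944 0.0121 0.1403] q7 -111.6922856080214 w 0.0005984538291656599
```

{"api": "step_arm", "payload": {"deltas": [[-1, 0.001, 0, 0, 0], [-1, 0.002, 0, 0, 0], [-1, 0.004, 0, 0, 0], [-1, 0.005, 0, 0, 0], [-1, 0.005, 0, 0, 0]]}}

```text
time_s: 5.6
tool_pos: [0.4953, 0.0135, 0.1365]
tool_rot: [-21.1, 90.0, -125.1]
force: [-0.5, 0.2, 0.2]
grip_width: 0.0004
```

{"api": "step_arm", "payload": {"deltas": [[-1, 0.001, 0, 0, 0], [-1, 0.002, 0, 0, 0], [-1, 0.003, 0, 0, 0], [-1, 0.003, 0, 0, 0]]}}

```text
time_s: 6.1
tool_pos: [0.4953, 0.0136, 0.1334]
tool_rot: [-114.1, 90.0, 141.9]
force: [-0.5, 0.3, 0.7]
grip_width: 0.0008
```

c gives freely under about 1 N and is already 6 mm down, so it's the flap. Pushing on.

{"api": "step_arm", "payload": {"deltas": [[-1, 0.004, 0, 0, 0], [-1, 0.008, 0, 0, 0], [-1, 0.012, 0, 0, 0], [-1, 0.016, 0, 0, 0], [-1, 0.02, 0, 0, 0], [-1, 0.023, 0, 0, 0], [-1, 0.023, 0, 0, 0]]}}

```text
time_s: 6.98
tool_pos: [0.4954, 0.0134, 0.1103]
tool_rot: [8.9, 90.0, -95.2]
force: [-0.1, 0.0, -0.2]
grip_width: 0.0004
```

{"api": "step_arm", "payload": {"deltas": [[-1, 0.003, 0, 0, 0], [-1, 0.006, 0, 0, 0], [-1, 0.009, 0, 0, 0], [-1, 0.012, 0, 0, 0], [-1, 0.014, 0, 0, 0], [-1, 0.016, 0, 0, 0], [-1, 0.016, 0, 0, 0]]}}

```text
time_s: 7.85
tool_pos: [0.4953, 0.0136, 0.0944]
tool_rot: [-66.8, 90.0, -170.8]
force: [0.4, 0.0, -0.6]
grip_width: 0.0008
```

Run:
```python
from h import *
go('c',0)
im,d=read_camera('scene'); P=pts('scene',d)
by=np.array([.243,.970]);bx=np.array([.970,-.243]);q=P[...,:2]-np.array(pl['c'][:2]);s=q@bx;t=q@by
h=cv2.cvtColor(im,cv2.COLOR_RGB2HSV)
k=(abs(t)<.04)&(s>.09)&(s<.2)&(h[...,1]>150)&(h[...,2]>60)&((h[...,0]<8)|(h[...,0]>172))
f=np.polyfit(s[k],P[...,2][k],1);print('angle',np.arctan(f[0]),k.sum(),P[...,2][k].max())
im2,_=read_camera('side')
cv2.imwrite('pics/c.png',cv2.resize(cv2.cvtColor(np.hstack([cv2.resize(im[110:290,130:370],(512,384)),cv2.resize(im2[100:280,130:370],(512,384))]),cv2.COLOR_RGB2BGR),(800,300)))
```

```text
c delta [-0.0446  0.0007  0.0014] turn 0.03 t 7.85 F [ 0.38  0.05 -0.55] pos [0.4953 0.0136 0.0944] q7 -113.7490456788688 w 0.0007935254385372165
angle 0.6617872816233933 103 0.18618648083122924
```

View pics/c.png

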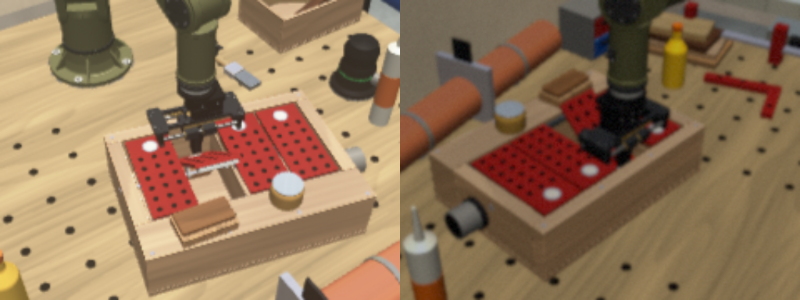

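Panel c stands steeply tipped (scene crop about (210,162), side crop about (580,115)), and the others are shut. I'll withdraw straight up, then back off.

{"api": "step_arm", "payload": {"deltas": [[-1, -0.01, 0, 0, 0], [-1, -0.025, 0, 0, 0], [-1, -0.05, 0, 0, 0], [-1, -0.08, 0, 0, 0], [-1, -0.12, 0, 0, 0], [-1, -0.15, 0, 0, 0], [-1, -0.17, 0, 0, 0], [-1, -0.17, 0, 0.05, 0], [-1, -0.17, 0, 0.1, 0], [-1, -0.17, 0, 0.15, 0], [-1, -0.17, 0, 0.2, 0], [-1, -0.17, 0, 0.2, 0]]}}

```text
time_s: 9.45
tool_pos: [0.4454, -0.1849, 0.2657]
tool_rot: [38.9, 89.9, -65.6]
force: [0.5, -0.8, -0.2]
grip_width: 0.0005
```

Run:
```python
from h import *
go('c',0)
im,d=read_camera('scene'); P=pts('scene',d)
by=np.array([.243,.970]);bx=np.array([.970,-.243]);h=cv2.cvtColor(im,cv2.COLOR_RGB2HSV)
for p in 'abcd':
    q=P[...,:2]-np.array(pl[p][:2]);s=q@bx;t=q@by
    k=(abs(t)<.035)&(s>-.02)&(s<.175)&(h[...,1]>150)&(h[...,2]>60)&((h[...,0]<8)|(h[...,0]>172))
    if p=='c': k&=P[...,2]>.1
    f=np.polyfit(s[k],P[...,2][k],1);print(p,'angle',np.arctan(f[0]).round(3),k.sum(),P[...,2][k].max())
for t in ('wax_tin','sanding_block'):
    for r in regions_of('scene',t)[:1]: print(t,np.median(P[r['pixels']],0).round(3))
im2,_=read_camera('side')
cv2.imwrite('pics/d.png',cv2.resize(cv2.cvtColor(np.hstack([cv2.resize(im[110:290,130:370],(512,384)),cv2.resize(im2[100:280,130:370],(512,384))]),cv2.COLOR_RGB2BGR),(800,300)))
```

```text
c delta [ 0.1264 -0.0008 -0.2034] turn -0.43 t 9.45 F [ 0.48 -0.77 -0.22] pos [ 0.4454 -0.1849  0.2657] q7 -84.29723043250922 w 0.000524569018109767
a angle 0.013 671 0.1254406337549504
b angle 0.001 664 0.12473517030066661
c angle 0.715 126 0.18550490372632678
d angle -0.001 785 0.1255487966804404
wax_tin [0.742 0.052 0.162]
sanding_block [ 0.716 -0.112  0.154]
```

View pics/d.png

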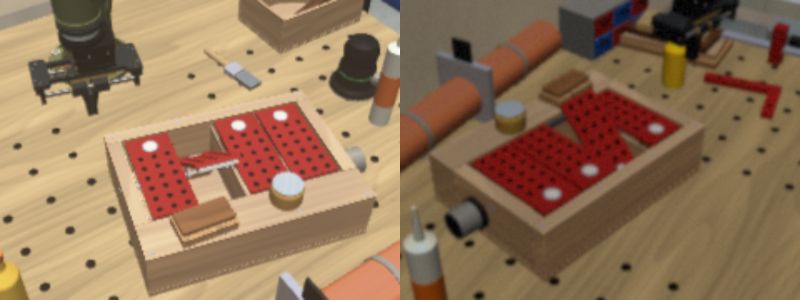

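With the arm clear, panel c stays open on its own (scene crop (210,162)), and a, b and d are shut. Handing in.

```bash
python3 -c "
from h import *
go('c',0); print(env.sign_off())"
```

```text
c delta [ 0.1263  0.0007 -0.1969] turn 0.16 t 9.65 F [ 0.95  0.21 -0.51] pos [ 0.4475 -0.179   0.2653] q7 -84.35123872122735 w 0.0002861835932641742
the job is handed in; nothing more can be done
None
```

The dump flap is panel c, the third from the left. It is tipped open and stays open by itself, and I handed the job in at 9.65 s; the sign-off gave no verdict.

- **Finding it:** With the fingers shut, I pressed plate d first. It was propped: about 29 N with no travel, well under the 60 N limit. Plate c gave way under about 1 N, so I did not press a or b. I then pushed c about 45 mm down at the plate, lifted the tool straight up and moved it clear.
- **Panels:** After the tool was withdrawn, the depth image put c at about 0.715 rad. The others read a 0.013, b 0.001 and d -0.001 rad, so all three are shut.
- **Other things:** The wax tin and sanding block stayed within 1 mm of where they were. I did not measure the other loose items again, but the tool never went near them. At the end the arm touched nothing, with about 1 N of noise on the force reading.
- **Checks that failed or disagreed:** My colour search for the plates failed in the side view. Their positions therefore came from the scene camera alone, where their spacing was 97.8 mm against the expected 98. With the fingers still on panel c, the same measurement gave 0.66 rad.

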